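Fetch the flux tin from behind the capacitor and the bottle

TASK

The flux tin stands at the back of the open-fronted caddy, behind the big capacitor and the dispensing bottle. Move the capacitor and the bottle out of the way into the empty set-down tray, then set the flux tin on the middle of the round wooden stand, and then put the capacitor and the bottle back in the caddy, each exactly on the spot where it stood at the start. Keep all three upright throughout and leave the solder reel and the tape roll in the caddy undisturbed.

Things in the scene. Friction and masses are not known exactly. Their poses are not given: they have to be found in the camera images.
- caddy: Grey storage caddy, fixed, 150 (its x, depth) x 300 (its y) mm; walls 6 mm thick, 40 mm high at the back (+x) and sides; front (-x, to the robot) open. Origin: centre of its underside; floor 4 mm above it. At the start, in its frame: tin at x 20, y 0; capacitor and bottle on two printed 66 mm rings at x -35, y +48 and -48; reel and tape in the back corners; which is on which side varies.
- tray: Empty aluminium set-down tray, fixed on the bench to the left or right in front of the caddy, 140 (its x) x 200 (its y) mm, rim 4 mm wide and 10 mm high, inner floor 4 mm above the origin. Origin: centre of its underside. There is room for the two things side by side along its y, about 96 mm apart.
- stand: Round flat wooden stand, fixed on the bench to the right when the tray is to the left, and the other way round, a disc 90 mm in diameter and 6 mm high with a 60 mm cork circle in its middle. Origin: centre of its underside; the flat top is 6 mm above it.
- capacitor: Loose black screw-terminal capacitor standing upright: a cylinder 50 mm in diameter, 98 mm high, with a grey top and two metal terminals to 105 mm; 0.25 kg nominal. Origin: centre of its underside; z up along its axis.
- bottle: Loose white dispensing bottle standing upright: 50 mm in diameter and straight up to 98 mm, then a shoulder and a narrow grey cap and nozzle to 125 mm; 0.22 kg nominal, closed, rigid. Origin: centre of its underside; z up along its axis.
- flux_tin: Loose small round flux tin with a yellow lid, 41 mm in diameter and 22 mm high (the lid is the upper 9 mm), 0.05 kg, standing flat. Origin: centre of its underside; z up.
- reel: Solder reel, 60 mm in diameter, 29 mm high, standing flat in one back corner of the caddy; loose, not to be moved. Origin: centre of its underside.
- tape: Roll of black tape, 62 mm in diameter, 19 mm high, lying flat in the other back corner of the caddy; loose, not to be moved. Origin: centre of its underside.

How it is judged (in metres and radians):
On the way, in this order (a step that is already met when the one before it is completed fails the run):
1. the capacitor and the bottle both stand in the set-down tray, the flux tin still in its place (x of capacitor in the frame of tray between -0.07 and 0.07 m and y of capacitor in the frame of tray between -0.1 and 0.1 m and z of each of capacitor, bottle in the frame of tray below 0.012 m and angle between each of capacitor, bottle's own z axis and vertical below 0.15 rad and x of bottle in the frame of tray between -0.07 and 0.07 m and y of bottle in the frame of tray between -0.1 and 0.1 m and distance of flux_tin from where it was at the start of the episode below 0.02 m), for 0.2 s.
2. the flux tin stands on the stand while the capacitor and the bottle still stand in the tray (x of capacitor in the frame of tray between -0.07 and 0.07 m and y of capacitor in the frame of tray between -0.1 and 0.1 m and z of each of capacitor, bottle in the frame of tray below 0.012 m and angle between each of capacitor, bottle's own z axis and vertical below 0.15 rad and x of bottle in the frame of tray between -0.07 and 0.07 m and y of bottle in the frame of tray between -0.1 and 0.1 m and horizontal distance between flux_tin and stand below 0.012 m and z of flux_tin in the frame of stand below 0.01 m and angle between flux_tin's own z axis and vertical below 0.05 rad and linear speed of flux_tin below 0.01 m/s), for 0.2 s.
At the end, for the whole second after the job is handed in: The flux tin stands upright and at rest on the stand, its centre within 12 mm of the stand's; the capacitor and the bottle stand upright and at rest, each within 12 mm of where it stood at the start (horizontal distance between flux_tin and stand below 0.012 m and z of flux_tin in the frame of stand below 0.01 m and angle between each of flux_tin, capacitor, bottle's own z axis and vertical below 0.05 rad and linear speed of each of flux_tin, capacitor, bottle below 0.01 m/s and distance of each of capacitor, bottle from where it was at the start of the episode below 0.012 m); the robot touches nothing.
It fails at once if the solder reel is moved more than 15 mm (distance of reel from where it was at the start of the episode above 0.015 m).
It fails at once if the tape roll is moved more than 15 mm (distance of tape from where it was at the start of the episode above 0.015 m).
It fails at once if the capacitor, the bottle or the flux tin is tipped more than 0.6 rad from upright (angle between any of capacitor, bottle, flux_tin's own z axis and vertical above 0.6 rad).
It also fails if it takes over 120 s, if anything falls off the work surface, if the arm or the gripper's body presses on something with over 40 N, if the wrist force passes 120 N, or if a joint passes its speed limit or range.

ROBOT

A 7-joint arm with a two-finger parallel gripper is mounted at the origin on a cart in front of the work surface, level with it; the furniture and walls round the work are solid. World frame = base frame: x ahead of the robot, y to its left, z up, the work surface at z = 0. Lengths are in m, angles in degrees, forces in N, time in s.
With the tool pointing down it reaches from about 0.425 to 0.875 m from the base axis. Payload 4.7 kg.
Tool frame: the origin (TCP) lies midway between the tips of the shut fingers; the grasp point (between the pads) lies 19 mm behind it (env.grip_point_offset is the distance from the TCP to the grasp point, in m); z points along the fingers, y is the line along which they close (so a half turn about z gives the same grasp; the last joint's range is limited). The gripper opens to 87 mm and grips with 3 to 60 N. Pads are 19 mm wide; open, the fingers measure 117 mm over their backs; the gripper's body (75 mm by 190 mm) begins 51 mm behind the grasp point.
Start: joints at [-74.651, 18.392, -4.016, 83.108, 1.295, 78.541, -3.26], TCP at [0.163, 0.629, 0.199] pointing down, gripper open.
Joint ranges: [-163.93, 163.93], [-17.29, 119.83], [-79.2, 71.16], [3.27, 140.29], [-89.18, 269.18], [5.43, 117.66], [-154.24, 154.24]. Speed limits (degrees/s): [147.25, 147.25, 180, 180, 180, 180, 180].

INTERFACE

Orientations are given as [roll, pitch, yaw] about the fixed x, y, z axes, in that order (R = Rz(yaw) Ry(pitch) Rx(roll)).
In Python, from cell import env gives the robot as it stands.
- The arm moves only by the shell command python3 -m jog 'ROWS' [FORCE]. ROWS is JSON, a list of rows, each a list of 7 numbers: the shift along the tool's x, y, z in m, then the turn, a rotation vector about the tool's x, y, z in rad, then the finger opening in m, from 0 to 0.087. A call has 1 to 12 rows; each row shifts and turns the commanded pose from where the row before left it, along the tool's axes as they then stand; what a row does not reach is not made up. A row lasts 1/12 s, in which the tool goes at most 41.7 mm and 7.16 degrees, less where a joint would pass 70% of its speed; a pose out of reach is approached as far as the arm can. A call is refused whole if a number of a shift passes 0.0417 or a number of a turn 0.125, either way. A call with a gripper value outside its range is refused whole. The fingers move at their own pace and stop on an object; FORCE is the grip in N (left out, the last holds). Time passes only in rows, so rows that do not move let the fingers close. It gives the time, the measured TCP pose, the force, the opening and the grip force at its end, in the units of the state.
- env.get_obs(): the state, without advancing time (a new reading comes with each control period).
- env.read_camera(name): name is "scene" or "top" or "wrist"; returns the picture (420x560x3 uint8, blue, green, red); there is no depth.
- env.get_calibration(name): a dict with "fov_y" (degrees; the focal length in pixels is half the picture's height over the tangent of half this angle, whatever the lens; pixels are square), "cx", "cy" (the principal point, pixels), "pose" (4x4, takes a point from camera to world coordinates). Camera axes: x right, y up, looking along -z (the intrinsics and any distortion apply to the point x, -y, -z); pixel columns grow to the right and rows downward; lengths in m; the calibration is good to about 2 mm. A picture is of the moment at which its call begins: read the wrist's pose just before it. get_calibration takes no time and is no camera call; for the wrist camera it gives the pose at the moment of the call.
- env.sign_off(): hands the job in; it is judged then, once.
The state is a dict: "time_s": time; "qpos": joint angles; "joint_velocities": joint speeds; "effort": joint torques, N m; "tool_pos": TCP position; "tool_rot": TCP orientation; "force": force on the tool from outside, world axes, zero at the start; "wrist_torque": the same for the moment, N m; "grip_width": finger opening in m; "grasp_force": force on a finger pad.
Only numpy, scipy, OpenCV 4.12 (cv2) and the standard library are available. Lean on these libraries where they do the work, as an engineer would, in place of code of your own. Each camera call takes 0.05 s, during which the arm holds its last target. There are 200 camera calls.

## Working session

There is one attempt and no reset: what is moved stays moved. The work goes in short steps, Python scripts to look and compute and a shell command to move; the robot and the scene stay as the last step left them, time stands still between calls to the robot, and variables do not carry over. Pictures are saved under pics/ and viewed, at most 14 in all, crops included, and the job is handed in when it is done.

```bash
mkdir -p pics; ls
python3 - <<'E'
from cell import env
import cv2,numpy as np
o=env.get_obs();print({k:np.round(o[k],4).tolist() for k in o}, env.grip_point_offset)
for n in("top","scene"):
    c=env.get_calibration(n);print(n,{k:np.round(v,4).tolist() for k,v in c.items() if not isinstance(v,str)})
    cv2.imwrite(f"pics/{n}0.png",env.read_camera(n))
E
```

```text
pics
{'time_s': 0.0, 'qpos': [-74.6495, 18.4365, -4.0155, 83.175, 1.2946, 78.5405, -3.2608], 'joint_velocities': [-0.0033, 0.0175, 0.1118, 0.019, 0.0609, -0.0533, -0.0565], 'effort': [0.0002, -49.1309, -0.4037, -31.2516, -0.0639, 0.0439, 0.0002], 'tool_pos': [0.1631, 0.6286, 0.1977], 'tool_rot': [-179.8931, 0.0054, 165.4584], 'force': [-1.0078, 0.5539, -0.0887], 'wrist_torque': [0.0416, -0.007, -0.0357], 'grasp_force': 0.0, 'grip_width': 0.0869} 0.0187
top {'fov_y': 46.1385, 'cx': 272.4725, 'cy': 210.2989, 'pose': [[0.0058, 0.9801, -0.1986, 0.3193], [-0.9999, 0.0077, 0.009, 0.0205], [0.0104, 0.1985, 0.98, 1.2064], [0.0, 0.0, 0.0, 1.0]]}
scene {'fov_y': 56.2393, 'cx': 287.1689, 'cy': 216.4437, 'pose': [[0.8989, 0.3165, -0.3029, 0.2736], [-0.4379, 0.6281, -0.6432, -0.5812], [-0.0133, 0.7108, 0.7033, 0.6885], [0.0, 0.0, 0.0, 1.0]]}
```

View pictures.

View pics/top0.png

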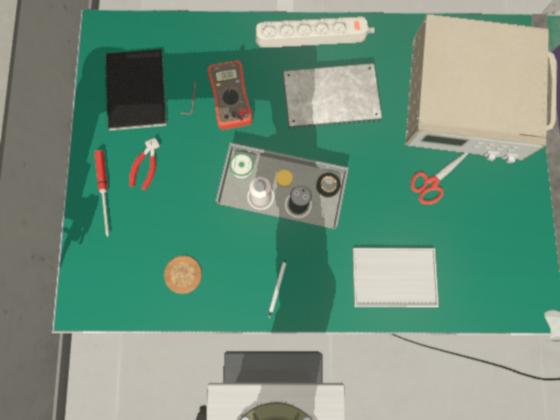

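View pics/scene0.png

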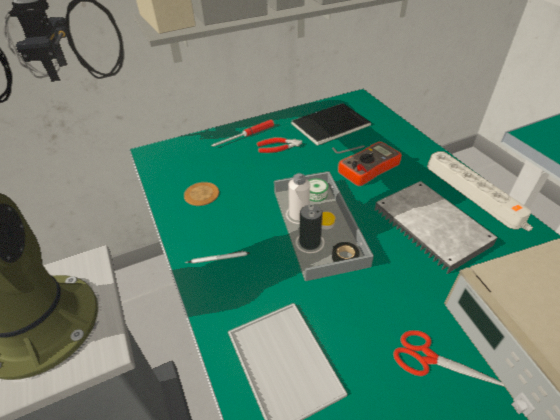

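The top view shows the caddy around (283,185), with the bottle at about (260,192), the capacitor at (300,200) and the tin at (285,178). The reel is at the upper left and the tape at the upper right of the caddy, the stand at (182,275) and the tray at (395,276). Next, an enlarged crop and the full calibration.

Run:
```python
from cell import env
import cv2,numpy as np
c=env.get_calibration("top");print(c.keys(),[v for v in c.values() if isinstance(v,str)])
im=cv2.imread("pics/top0.png")
cv2.imwrite("pics/cad.png",cv2.resize(im[135:235,210:360],None,fx=5.333,fy=5.333,interpolation=cv2.INTER_CUBIC))
```

```text
dict_keys(['fov_y', 'cx', 'cy', 'pose']) []
```

View pics/cad.png

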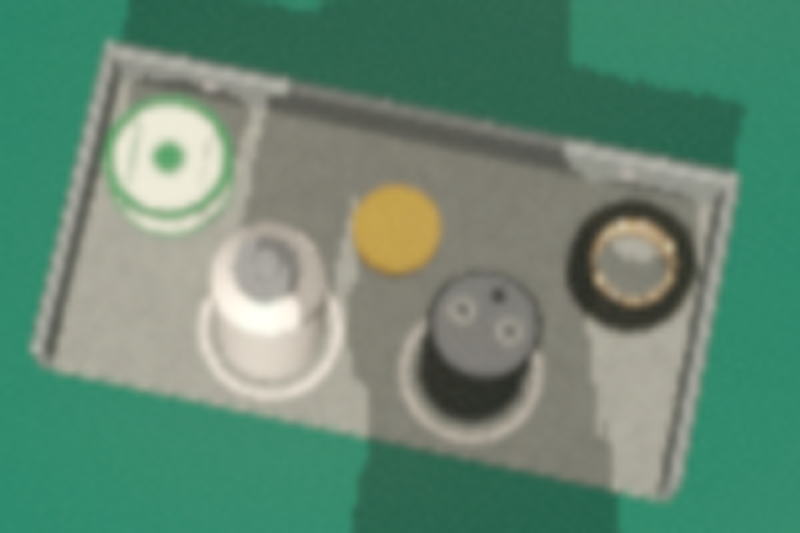

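```bash
cat > h.py <<'E'
import numpy as np, cv2
from scipy.optimize import least_squares
from cell import env
def ray(name,uv,z,c=None):
    c=c or env.get_calibration(name); f=210/np.tan(np.radians(c["fov_y"])/2); P=np.array(c["pose"])
    d=P[:3,:3]@np.array([(uv[0]-c["cx"])/f,-(uv[1]-c["cy"])/f,-1]); o=P[:3,3]
    return (o+d*(z-o[2])/d[2])[:2]
def R2(a): return np.array([[np.cos(a),-np.sin(a)],[np.sin(a),np.cos(a)]])
def fit(loc,w,x0):
    loc=np.array(loc);w=np.array(w)
    r=least_squares(lambda p:((R2(p[2])@loc.T).T+p[:2]-w).ravel(),x0)
    return r.x, r.fun.reshape(-1,2)
E
python3 - <<'E'
from h import *
k=lambda u,v:(u/5.3333+210-.4,v/5.3333+135-.4)
pts=[((397,228),.026,(.02,0)),((485,325),.102,(-.035,-.048)),((270,326),.004,(-.035,.048)),((472,370),.004,(-.035,-.048)),
((108,44),.04,(.075,.15)),((740,177),.04,(.075,-.15))]
w=[ray("top",k(*p),z) for p,z,_ in pts]
print(np.round(w,4))
p,res=fit([l for *_,l in pts],w,[.6,0,0]);print("caddy",np.round(p,4),np.degrees(p[2]));print(np.round(res*1e3,1))
im=cv2.imread("pics/top0.png");hsv=cv2.cvtColor(im,cv2.COLOR_BGR2HSV)
m=np.zeros(im.shape[:2],np.uint8)
s=cv2.inRange(hsv,(5,60,80),(25,255,255));s[:250]=0;s[300:]=0;s[:,:155]=0;s[:,210:]=0
M=cv2.moments(s,True);c=(M["m10"]/M["m00"],M["m01"]/M["m00"]);print("stand px",c,"diam",2*np.sqrt(M["m00"]/np.pi));print(ray("top",c,.006))
s=cv2.inRange(hsv,(0,0,120),(180,60,255));s[:235]=0;s[318:]=0;s[:,:340]=0;s[:,450:]=0
cn=max(cv2.findContours(s,0,2)[0],key=cv2.contourArea);r=cv2.minAreaRect(cn);b=cv2.boxPoints(r);print(r,b.tolist())
q=np.array([ray("top",x,.01) for x in b]);print(np.round(q,4),q.mean(0),[np.linalg.norm(q[i]-q[i-1]) for i in range(4)])
E
```

```text
[[ 0.642  -0.0186]
 [ 0.5783 -0.0541]
 [ 0.5999  0.0402]
 [ 0.5796 -0.0545]
 [ 0.7255  0.1164]
 [ 0.6639 -0.1764]]
caddy [ 0.6226 -0.0144 -0.2092] -11.987476628552972
[[ 0.2  0. ]
 [ 0.1 -0. ]
 [-1.6 -0.4]
 [-1.2  0.4]
 [ 1.6  0.3]
 [ 0.9 -0.3]]
stand px (182.44029170464904, 274.049225159526) diam 37.37303547444967
[0.40366903 0.22602337]
((395.0, 277.0), (60.0, 86.0), 90.0) [[352.0, 247.0], [438.0, 247.0], [438.0, 307.0], [352.0, 307.0]]
[[ 0.4718 -0.1854]
 [ 0.4733 -0.3963]
 [ 0.3291 -0.3875]
 [ 0.3279 -0.1816]] [ 0.40051805 -0.28768265] [np.float64(0.14392672411419394), np.float64(0.2108636555117399), np.float64(0.14443812560556504), np.float64(0.20583919666164371)]
```

```bash
cat > go.py <<'E'
import sys
from h import *
from scipy.spatial.transform import Rotation as R
o=env.get_obs(); t=np.array([float(v) for v in sys.argv[1:4]]); yaw=float(sys.argv[4]) if len(sys.argv)>4 else 168
M=R.from_euler("xyz",o["tool_rot"],degrees=True)
d=M.inv().apply(t-o["tool_pos"]); r=(M.inv()*R.from_euler("xyz",[180,0,yaw],degrees=True)).as_rotvec()
print("delta",np.round(d,4),"turn",np.round(r,4),"min rows",np.ceil(max(np.linalg.norm(d)/.0417,np.linalg.norm(r)/.125)))
E
python3 -m jog '[[0,0,0,0,0,-0.044,0.087],[0,0,0,0,0,0,0.087]]' 20; python3 go.py 0.5784 -0.054 0.2
```

```text
time_s: 0.27
tool_pos: [0.1632, 0.6288, 0.1981]
tool_rot: [-179.9, 0.0, 168.0]
force: [0.0, 0.3, -0.4]
grip_width: 0.0871
grasp_force: 0.0
delta [-0.5477 -0.582  -0.0012] turn [-0.0011  0.      0.0008] min rows 20.0
```

```bash
python3 -m jog '[[-0.023,-0.0245,0,0,0,0,0.087],[-0.023,-0.0245,0,0,0,0,0.087],[-0.023,-0.0245,0,0,0,0,0.087],[-0.023,-0.0245,0,0,0,0,0.087],[-0.023,-0.0245,0,0,0,0,0.087],[-0.023,-0.0245,0,0,0,0,0.087],[-0.023,-0.0245,0,0,0,0,0.087],[-0.023,-0.0245,0,0,0,0,0.087],[-0.023,-0.0245,0,0,0,0,0.087],[-0.023,-0.0245,0,0,0,0,0.087],[-0.023,-0.0245,0,0,0,0,0.087],[0,0,0,0,0,0,0.087]]'; python3 go.py 0.5784 -0.054 0.2
```

```text
time_s: 1.27
tool_pos: [0.3588, 0.3062, 0.1989]
tool_rot: [-179.9, 0.1, 167.3]
force: [0.5, -0.1, -0.6]
grip_width: 0.0866
grasp_force: 0.0
delta [-2.932e-01 -3.034e-01  1.000e-04] turn [-0.0018  0.0021 -0.0115] min rows 11.0
```

```bash
python3 -m jog '[[-0.026,-0.027,0,0,0,0,0.087],[-0.026,-0.027,0,0,0,0,0.087],[-0.026,-0.027,0,0,0,0,0.087],[-0.026,-0.027,0,0,0,0,0.087],[-0.026,-0.027,0,0,0,0,0.087],[-0.026,-0.027,0,0,0,0,0.087],[-0.026,-0.027,0,0,0,0,0.087],[-0.026,-0.027,0,0,0,0,0.087],[-0.026,-0.027,0,0,0,0,0.087],[-0.026,-0.027,0,0,0,0,0.087],[0,0,0,0,0,0,0.087],[0,0,0,0,0,0,0.087]]'; python3 go.py 0.5784 -0.054 0.2
```

```text
time_s: 2.27
tool_pos: [0.5529, -0.0078, 0.1984]
tool_rot: [-179.9, -0.0, 167.6]
force: [-0.4, 1.0, 0.0]
grip_width: 0.0871
grasp_force: 0.0
delta [-0.0348 -0.0397 -0.0016] turn [-0.0013 -0.0003 -0.0063] min rows 2.0
```

```bash
python3 -m jog '[[-0.017,-0.02,0,0,0,-0.003,0.087],[-0.018,-0.02,0,0,0,-0.003,0.087],[0,0,0,0,0,0,0.087],[0,0,0,0,0,0,0.087]]'; python3 go.py 0.5784 -0.054 0.07
python3 - <<'E'
from h import *
c=env.get_calibration("wrist");np.save("w1.npy",c,allow_pickle=True);print(c)
cv2.imwrite("pics/w1.png",env.read_camera("wrist"))
E
```

```text
time_s: 2.6
tool_pos: [0.5784, -0.0514, 0.1984]
tool_rot: [180.0, -0.0, 168.2]
force: [-0.9, 0.3, 0.5]
grip_width: 0.0867
grasp_force: 0.0
delta [-0.0007 -0.0025  0.1284] turn [ 0.     -0.0008  0.0042] min rows 4.0
{'fov_y': 71.74110671410868, 'cx': 281.3480915564683, 'cy': 214.40547203547808, 'pose': array([[ 2.05044786e-01, -9.49995268e-01, -2.35511416e-01,
         5.13750077e-01],
       [ 9.78752590e-01,  1.99004774e-01,  4.94010954e-02,
        -3.81825853e-02],
       [-6.29108203e-05, -2.40636845e-01,  9.70615220e-01,
         3.83486248e-01],
       [ 0.00000000e+00,  0.00000000e+00,  0.00000000e+00,
         1.00000000e+00]])}
```

View pics/w1.png

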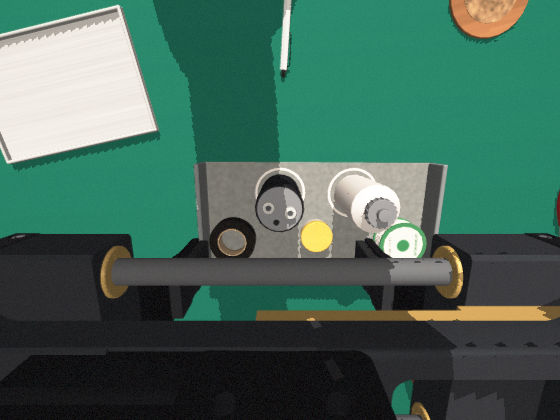

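The wrist view shows the capacitor top at (279,203), the bottle nozzle at (381,214) with its cap centre near (375,208), the tin lid at (316,236) and the near tray corners at (120,8), (157,130) and (10,162). I'll cross-check these against the top view.

Run:
```python
from h import *
c=np.load("w1.npy",allow_pickle=True).item()
for n,uv,z in [("cap",(279.5,203),.102),("tin",(316,236),.026),("nozzle",(381.5,214),.127),("tray",(120,8),.01),("tray",(157,130),.01),("tray",(10,162),.01)]: print(n,np.round(ray(0,uv,z,c),4))
```

```text
cap [ 0.5703 -0.0519]
tin [ 0.6378 -0.0185]
nozzle [0.5943 0.038 ]
tray [ 0.3326 -0.186 ]
tray [ 0.4677 -0.1856]
tray [ 0.4668 -0.38  ]
```

```bash
python3 -m jog '[[0,-0.001,0.02,0,0,0.002,0.087],[0,-0.0005,0.03,0,0,0.001,0.087],[0,0,0.03,0,0,0,0.087],[0,0,0.025,0,0,0,0.087],[0,0,0.015,0,0,0,0.087],[0,0,0.005,0,0,0,0.087],[0,0,0,0,0,0,0.087],[0,0,0,0,0,0,0.087]]' 20; python3 go.py 0.577 -0.0535 0.072
```

```text
time_s: 3.32
tool_pos: [0.5787, -0.0518, 0.0746]
tool_rot: [179.9, 0.0, 168.2]
force: [0.8, -0.1, 0.1]
grip_width: 0.087
grasp_force: 0.0
delta [ 0.0013 -0.002   0.0026] turn [0.0009 0.0007 0.0042] min rows 1.0
```

```bash
python3 -m jog '[[0.001,-0.002,0.003,0,0,0.003,0.087],[0,0,0,0,0,0,0.087],[0,0,0,0,0,0,0.087]]' 20; python3 -m jog '[[0,0,0,0,0,0,0.065],[0,0,0,0,0,0,0.06],[0,0,0,0,0,0,0.055],[0,0,0,0,0,0,0.045],[0,0,0,0,0,0,0.04],[0,0,0,0,0,0,0.04],[0,0,0,0,0,0,0.04],[0,0,0,0,0,0,0.04],[0,0,0,0,0,0,0.04]]' 20;python3 go.py 0.577 -0.0535 0.072
```

```text
time_s: 3.57
tool_pos: [0.5774, -0.055, 0.0716]
tool_rot: [180.0, 0.1, 168.0]
force: [0.8, -0.4, 0.9]
grip_width: 0.087
grasp_force: 0.0
time_s: 4.32
tool_pos: [0.577, -0.0547, 0.0708]
tool_rot: [180.0, 0.0, 168.0]
force: [-0.1, 1.0, -0.6]
grip_width: 0.0487
grasp_force: 20.0
delta [ 0.0002  0.0011 -0.0012] turn [ 0.0003  0.0001 -0.0002] min rows 1.0
```

```bash
python3 -m jog '[[0,0,-0.01,0,0,0,0.04],[0,0,-0.02,0,0,0,0.04],[0,0,-0.025,0,0,0,0.04],[0,0,-0.02,0,0,0,0.04],[0,0,-0.01,0,0,0,0.04],[0,0,0,0,0,0,0.04]]' 25; python3 go.py 0.40 -0.336 0.15
```

```text
time_s: 4.82
tool_pos: [0.5785, -0.0553, 0.1584]
tool_rot: [179.9, 0.2, 168.0]
force: [-0.0, -0.5, -2.5]
grip_width: 0.0483
grasp_force: 25.0
delta [ 0.116  -0.3118  0.0075] turn [ 0.0013  0.0043 -0.0006] min rows 8.0
```

```bash
python3 -m jog '[[0.005,-0.013,0,0,0,0,0.04],[0.01,-0.026,0,0,0,0,0.04],[0.012,-0.032,0,0,0,0,0.04],[0.012,-0.032,0,0,0,0,0.04],[0.012,-0.032,0,0,0,0,0.04],[0.012,-0.032,0,0,0,0,0.04],[0.012,-0.032,0,0,0,0,0.04],[0.012,-0.032,0,0,0,0,0.04],[0.012,-0.032,0,0,0,0,0.04],[0.01,-0.026,0,0,0,0,0.04],[0.005,-0.013,0,0,0,0,0.04],[0,0,0,0,0,0,0.04]]'; python3 go.py 0.40 -0.336 0.15;python3 -m jog '[[0,0,0,0,0,0,0.04],[0,0,0,0,0,0,0.04]]'; python3 go.py 0.40 -0.336 0.075
```

```text
time_s: 5.82
tool_pos: [0.3971, -0.3304, 0.1542]
tool_rot: [-179.9, -0.2, 167.5]
force: [-0.7, -0.8, -3.2]
grip_width: 0.0484
grasp_force: 25.0
delta [-0.004  -0.0048  0.0042] turn [-0.001  -0.0036 -0.0083] min rows 1.0
time_s: 5.98
tool_pos: [0.4019, -0.3254, 0.1545]
tool_rot: [179.9, -0.1, 168.0]
force: [0.5, 0.7, -3.3]
grip_width: 0.0485
grasp_force: 25.0
delta [-0.0005 -0.0109  0.0795] turn [ 0.0013 -0.002   0.0002] min rows 2.0
```

```bash
python3 -m jog '[[0,-0.005,0.01,0,0,0,0.04],[0,-0.005,0.02,0,0,0,0.04],[0,0,0.02,0,0,0,0.04],[0,0,0.015,0,0,0,0.04],[0,0,0.008,0,0,0,0.04],[0,0,0.004,0,0,0,0.04],[0,0,0,0,0,0,0.04],[0,0,0,0,0,0,0.04],[0,0,0,0,0,0,0.04]]'; python3 go.py 0.40 -0.336 0.071
```

```text
time_s: 6.73
tool_pos: [0.4013, -0.3367, 0.0796]
tool_rot: [-180.0, 0.1, 168.0]
force: [0.6, 0.9, -1.8]
grip_width: 0.0486
grasp_force: 25.0
delta [0.0014 0.0004 0.0086] turn [-0.0004  0.0017  0.0001] min rows 1.0
```

```bash
python3 -m jog '[[0,0,0.003,0,0,0,0.04],[0,0,0.003,0,0,0,0.04],[0,0,0.001,0,0,0,0.04],[0,0,0,0,0,0,0.04],[0,0,0,0,0,0,0.04]]'; python3 -m jog '[[0,0,0.0015,0,0,0,0.04],[0,0,0,0,0,0,0.04],[0,0,0,0,0,0,0.04]]'
```

```text
time_s: 7.15
tool_pos: [0.4004, -0.3363, 0.0717]
tool_rot: [180.0, -0.0, 168.0]
force: [-0.4, 0.1, -3.2]
grip_width: 0.0486
grasp_force: 25.0
time_s: 7.4
tool_pos: [0.4009, -0.3365, 0.0707]
tool_rot: [-180.0, 0.1, 168.0]
force: [-0.6, 0.6, 2.1]
grip_width: 0.0483
grasp_force: 25.0
```

```bash
python3 -m jog '[[0,0,0,0,0,0,0.055],[0,0,0,0,0,0,0.07],[0,0,0,0,0,0,0.087],[0,0,0,0,0,0,0.087],[0,0,-0.01,0,0,0,0.087],[0,0,-0.025,0,0,0,0.087],[0,0,-0.035,0,0,0,0.087],[0,0,-0.035,0,0,0,0.087],[0,0,-0.02,0,0,0,0.087],[0,0,0,0,0,0,0.087],[0,0,0,0,0,0,0.087]]'; python3 go.py 0.5975 0.0395 0.2
```

```text
time_s: 8.32
tool_pos: [0.4012, -0.3369, 0.1969]
tool_rot: [-180.0, 0.2, 168.0]
force: [1.1, 0.7, -0.2]
grip_width: 0.0868
grasp_force: 0.0
delta [-0.1136  0.4091 -0.0028] turn [-0.0001  0.0034 -0.0004] min rows 11.0
```

```bash
python3 -m jog '[[-0.005,0.017,0,0,0,0,0.087],[-0.0095,0.034,0,0,0,0,0.087],[-0.0095,0.034,0,0,0,0,0.087],[-0.0095,0.034,0,0,0,0,0.087],[-0.0095,0.034,0,0,0,0,0.087],[-0.0095,0.034,0,0,0,0,0.087],[-0.0095,0.034,0,0,0,0,0.087],[-0.0095,0.034,0,0,0,0,0.087],[-0.0095,0.034,0,0,0,0,0.087],[-0.0095,0.034,0,0,0,0,0.087],[-0.0095,0.034,0,0,0,0,0.087],[-0.0095,0.034,0,0,0,0,0.087]]'; python3 -m jog '[[-0.004,0.017,0,0,0,0,0.087],[0,0,0,0,0,0,0.087],[0,0,0,0,0,0,0.087],[0,0,0,0,0,0,0.087]]'; python3 go.py 0.5975 0.0395 0.072
```

```text
time_s: 9.32
tool_pos: [0.5885, 0.0248, 0.1936]
tool_rot: [-179.9, -0.2, 168.0]
force: [0.9, -0.2, -0.0]
grip_width: 0.087
grasp_force: 0.0
time_s: 9.65
tool_pos: [0.5956, 0.0368, 0.1945]
tool_rot: [-179.9, -0.1, 167.9]
force: [-0.8, -1.0, 0.3]
grip_width: 0.0871
grasp_force: 0.0
delta [-0.0015  0.0033  0.1225] turn [-0.002  -0.0013 -0.0026] min rows 3.0
```

```bash
python3 -m jog '[[-0.001,0.0025,0.02,0,0,0,0.087],[0,0,0.03,0,0,0,0.087],[0,0,0.03,0,0,0,0.087],[0,0,0.025,0,0,0,0.087],[0,0,0.015,0,0,0,0.087],[0,0,0.003,0,0,0,0.087],[0,0,0,0,0,0,0.087],[0,0,0,0,0,0,0.087]]' 20; python3 go.py 0.5975 0.0395 0.072
```

```text
time_s: 10.32
tool_pos: [0.5985, 0.04, 0.0735]
tool_rot: [180.0, 0.1, 167.9]
force: [0.0, 0.7, 0.5]
grip_width: 0.0871
grasp_force: 0.0
delta [ 0.0008 -0.0007  0.0015] turn [ 0.0004  0.0015 -0.0023] min rows 1.0
```

```bash
python3 -m jog '[[0,0,0,0,0,0,0.065],[0,0,0,0,0,0,0.06],[0,0,0,0,0,0,0.055],[0,0,0,0,0,0,0.045],[0,0,0,0,0,0,0.04],[0,0,0,0,0,0,0.04],[0,0,0,0,0,0,0.04],[0,0,0,0,0,0,0.04],[0,0,0,0,0,0,0.04]]' 25
python3 -m jog '[[0,0,-0.01,0,0,0,0.04],[0,0,-0.02,0,0,0,0.04],[0,0,-0.025,0,0,0,0.04],[0,0,-0.02,0,0,0,0.04],[0,0,-0.01,0,0,0,0.04],[0,0,0,0,0,0,0.04]]'; python3 go.py 0.40 -0.24 0.155
```

```text
time_s: 11.07
tool_pos: [0.598, 0.0412, 0.0724]
tool_rot: [-180.0, 0.0, 168.0]
force: [-0.2, -0.5, 1.0]
grip_width: 0.0486
grasp_force: 25.0
time_s: 11.57
tool_pos: [0.5995, 0.0415, 0.1601]
tool_rot: [179.9, 0.2, 168.0]
force: [0.2, -0.6, -3.4]
grip_width: 0.048
grasp_force: 25.0
delta [ 0.1366 -0.3169  0.0038] turn [ 0.0022  0.0041 -0.0003] min rows 9.0
```

```bash
python3 -m jog '[[0.007,-0.016,0,0,0,0,0.04],[0.0125,-0.029,0,0,0,0,0.04],[0.0125,-0.029,0,0,0,0,0.04],[0.0125,-0.029,0,0,0,0,0.04],[0.0125,-0.029,0,0,0,0,0.04],[0.0125,-0.029,0,0,0,0,0.04],[0.0125,-0.029,0,0,0,0,0.04],[0.0125,-0.029,0,0,0,0,0.04],[0.0125,-0.029,0,0,0,0,0.04],[0.0125,-0.029,0,0,0,0,0.04],[0.012,-0.027,0,0,0,0,0.04],[0.006,-0.014,0,0,0,0,0.04]]';python3 -m jog '[[0,0,0,0,0,0,0.04],[0,0,0,0,0,0,0.04],[0,0,0,0,0,0,0.04]]'; python3 go.py 0.40 -0.24 0.073
```

```text
time_s: 12.57
tool_pos: [0.3936, -0.2438, 0.1559]
tool_rot: [-180.0, -0.1, 167.7]
force: [-0.1, -0.1, -2.7]
grip_width: 0.0483
grasp_force: 25.0
time_s: 12.82
tool_pos: [0.3973, -0.2398, 0.1565]
tool_rot: [180.0, -0.1, 168.0]
force: [0.7, -0.7, -2.2]
grip_width: 0.0489
grasp_force: 25.0
delta [-0.0027  0.0003  0.0835] turn [ 0.0008 -0.001   0.0008] min rows 3.0
```

```bash
python3 -m jog '[[0,0,0.012,0,0,0,0.04],[0,0,0.02,0,0,0,0.04],[0,0,0.02,0,0,0,0.04],[0,0,0.015,0,0,0,0.04],[0,0,0.008,0,0,0,0.04],[0,0,0.004,0,0,0,0.04],[0,0,0.002,0,0,0,0.04],[0,0,0,0,0,0,0.04],[0,0,0,0,0,0,0.04]]'; python3 -m jog '[[0,0,0.0015,0,0,0,0.04],[0,0,0,0,0,0,0.04],[0,0,0,0,0,0,0.04]]'
```

```text
time_s: 13.57
tool_pos: [0.398, -0.2411, 0.0769]
tool_rot: [-180.0, 0.1, 168.0]
force: [-0.2, 0.8, -2.1]
grip_width: 0.0485
grasp_force: 25.0
time_s: 13.82
tool_pos: [0.3975, -0.2411, 0.0751]
tool_rot: [180.0, 0.0, 168.0]
force: [-0.3, 0.3, -2.7]
grip_width: 0.0486
grasp_force: 25.0
```

```bash
python3 -m jog '[[0,0,0.002,0,0,0,0.04],[0,0,0.001,0,0,0,0.04],[0,0,0,0,0,0,0.04],[0,0,0,0,0,0,0.04]]';python3 -m jog '[[0,0,0.001,0,0,0,0.04],[0,0,0,0,0,0,0.04],[0,0,0,0,0,0,0.04]]'
```

```text
time_s: 14.15
tool_pos: [0.3978, -0.2413, 0.0722]
tool_rot: [180.0, 0.1, 168.0]
force: [-0.3, -0.4, 2.5]
grip_width: 0.0484
grasp_force: 25.0
time_s: 14.4
tool_pos: [0.3984, -0.2416, 0.0722]
tool_rot: [180.0, 0.1, 168.0]
force: [-2.2, 0.3, 8.3]
grip_width: 0.0485
grasp_force: 25.0
```

```bash
python3 -m jog '[[0,0,-0.001,0,0,0,0.055],[0,0,0,0,0,0,0.07],[0,0,0,0,0,0,0.087],[0,0,0,0,0,0,0.087],[0,0,-0.01,0,0,0,0.087],[0,0,-0.025,0,0,0,0.087],[0,0,-0.035,0,0,0,0.087],[0,0,-0.035,0,0,0,0.087],[0,0,-0.015,0,0,0,0.087],[0,0,0,0,0,0,0.087],[0,0,0,0,0,0,0.087]]'; python3 go.py 0.60 -0.02 0.19
```

```text
time_s: 15.32
tool_pos: [0.3977, -0.2413, 0.1927]
tool_rot: [180.0, 0.1, 168.0]
force: [-0.1, 0.9, -1.1]
grip_width: 0.0872
grasp_force: 0.0
delta [-0.1517  0.2585  0.0032] turn [ 0.0005  0.0023 -0.0004] min rows 8.0
```

```bash
python3 -m jog '[[-0.008,0.013,0,0,0,0,0.087],[-0.016,0.027,0,0,0,0,0.087],[-0.016,0.027,0,0,0,0,0.087],[-0.016,0.027,0,0,0,0,0.087],[-0.016,0.027,0,0,0,0,0.087],[-0.016,0.027,0,0,0,0,0.087],[-0.016,0.027,0,0,0,0,0.087],[-0.016,0.027,0,0,0,0,0.087],[-0.016,0.027,0,0,0,0,0.087],[-0.016,0.028,0,0,0,0,0.087],[0,0,0,0,0,0,0.087],[0,0,0,0,0,0,0.087]]'; python3 go.py 0.641 -0.0185 0.19
python3 - <<'E'
from h import *
c=env.get_calibration("wrist");np.save("w2.npy",c,allow_pickle=True)
cv2.imwrite("pics/w2.png",env.read_camera("wrist"))
cv2.imwrite("pics/top2.png",env.read_camera("top"))
E
```

```text
time_s: 16.32
tool_pos: [0.5991, -0.018, 0.1887]
tool_rot: [-179.9, -0.3, 168.2]
force: [-0.2, 0.1, 0.3]
grip_width: 0.0869
grasp_force: 0.0
delta [-0.0411  0.0081 -0.0015] turn [-0.002  -0.0045  0.0042] min rows 2.0
```

View pics/w2.png

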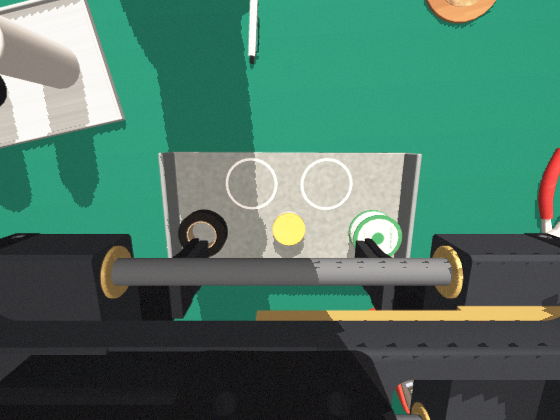

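The rings are empty at (251,183) and (326,183), the tin is still in place at (289,228), and the bottle stands in the tray. Measuring these points now.

```bash
python3 - <<'E'
from h import *
c=np.load("w2.npy",allow_pickle=True).item()
for n,uv,z in [("tin",(289,228),.026),("ringcap",(251,183.5),.004),("ringbot",(326,183.5),.004)]: print(n,np.round(ray(0,uv,z,c),4))
im=cv2.imread("pics/top2.png")
cv2.imwrite("pics/t2c.png",cv2.resize(im[225:325,340:460],None,fx=4,fy=4,interpolation=cv2.INTER_CUBIC))
E
python3 -m jog '[[-0.02,0.004,0,0,0,0.004,0.075],[-0.02,0.0035,0,0,0,0,0.075],[0,0,0.03,0,0,0,0.075],[0,0,0.03,0,0,0,0.075],[0,0,0.03,0,0,0,0.075],[0,0,0.02,0,0,0,0.075],[0,0,0.01,0,0,0,0.075],[0,0,0,0,0,0,0.075],[0,0,0,0,0,0,0.075]]'; python3 go.py 0.640 -0.0185 0.008
```

```text
tin [ 0.6373 -0.0169]
ringcap [ 0.5757 -0.0535]
ringbot [0.5954 0.0403]
time_s: 17.17
tool_pos: [0.64, -0.0233, 0.0723]
tool_rot: [-180.0, 0.0, 167.7]
force: [0.1, -0.3, 0.8]
grip_width: 0.0747
grasp_force: 0.0
delta [0.001  0.0047 0.0643] turn [-0.0001  0.0003 -0.0057] min rows 2.0
```

View pics/t2c.png

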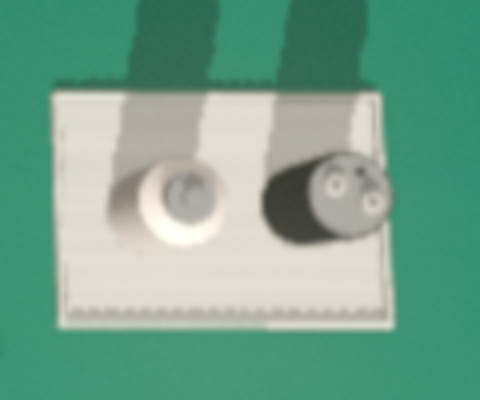

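Both stand upright inside the tray rim, the bottle's base near (135,215) in the crop and the capacitor's near (295,210). Descending on the tin.

```bash
python3 -m jog '[[0.001,0.005,0.015,0,0,-0.004,0.075],[0,0,0.02,0,0,0,0.075],[0,0,0.015,0,0,0,0.075],[0,0,0.007,0,0,0,0.075],[0,0,0.004,0,0,0,0.075],[0,0,0,0,0,0,0.075],[0,0,0,0,0,0,0.075],[0,0,0,0,0,0,0.075]]' 10; python3 go.py 0.640 -0.018 0.008
```

```text
time_s: 17.83
tool_pos: [0.6413, -0.0175, 0.0122]
tool_rot: [180.0, 0.1, 168.0]
force: [0.3, 0.7, 0.2]
grip_width: 0.0747
grasp_force: 0.0
delta [ 0.0012 -0.0008  0.0042] turn [ 0.0007  0.0023 -0.0005] min rows 1.0
```

```bash
python3 -m jog '[[0,-0.0005,0.003,0,0,0,0.07],[0,0,0,0,0,0,0.06],[0,0,0,0,0,0,0.05],[0,0,0,0,0,0,0.045],[0,0,0,0,0,0,0.042],[0,0,0,0,0,0,0.035],[0,0,0,0,0,0,0.03],[0,0,0,0,0,0,0.03],[0,0,0,0,0,0,0.03],[0,0,0,0,0,0,0.03]]' 10; python3 go.py 0.640 -0.018 0.008
```

```text
time_s: 18.67
tool_pos: [0.64, -0.0178, 0.0077]
tool_rot: [180.0, -0.0, 168.0]
force: [-0.0, 0.2, -0.8]
grip_width: 0.0308
grasp_force: 0.0
delta [ 0.     -0.0002 -0.0003] turn [ 0.     -0.     -0.0003] min rows 1.0
```

Run:
```python
from h import *
im=env.read_camera("scene")
cv2.imwrite("pics/s3.png",cv2.resize(im[100:310,220:430],None,fx=2.8,fy=2.8,interpolation=cv2.INTER_CUBIC))
cv2.imwrite("pics/w3.png",env.read_camera("wrist"))
```

```text
(no output)
```

View pics/s3.png

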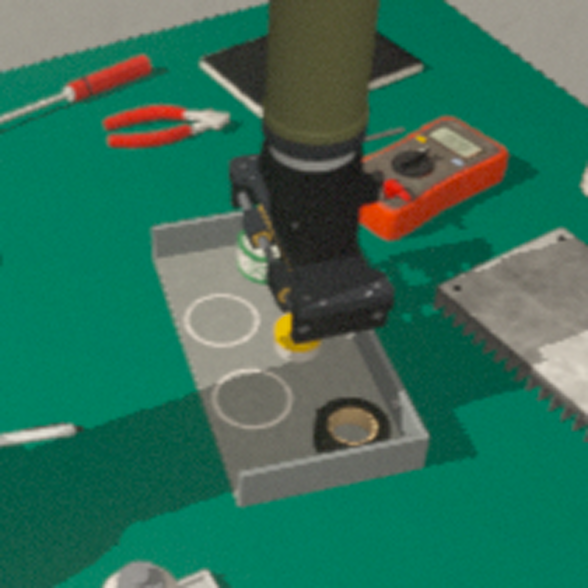

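View pics/w3.png

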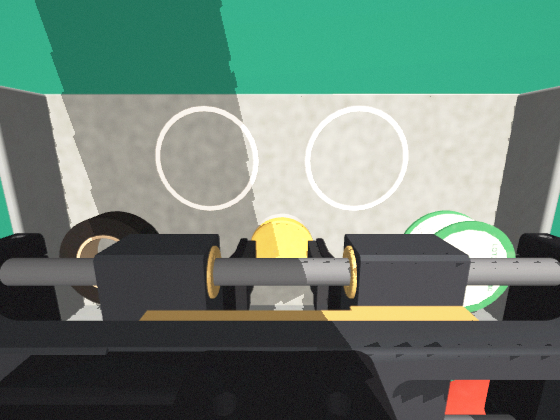

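The scene view shows the tin upright just ahead of the fingers, with its lid at about (297,330) in the crop. The wrist view shows the lid's front edge at (282,219) and its sides at u≈250 and 315. The fingers closed without holding it, so I'll measure where it is now.

Run:
```python
from h import *
o=env.get_obs();print(o["tool_pos"],o["tool_rot"])
im=cv2.imread("pics/w3.png")
c=env.get_calibration("wrist");print(np.round(c["pose"],3))
T=np.linalg.inv(c["pose"]);f=210/np.tan(np.radians(c["fov_y"])/2)
def px(p):
    q=T@np.r_[p,1];return q[0]/-q[2]*f+c["cx"],c["cy"]-q[1]/-q[2]*f
u=np.array([-.978,.208])
for n,uv,z in [("ringcap",(207,158),.004),("ringbot",(357,158),.004),("lidfront",(282,219),.026),("base front",(282,213),.004),("L",(250,245),.026),("R",(315,245),.026)]: print(n,np.round(ray(0,uv,z,c),4))
print("tcp px",px(o["tool_pos"]))
y=np.array([.208,.978])*.02
for s in(1,-1): print("pad",px(np.r_[o["tool_pos"][:2]+s*y,.008]),px(np.r_[o["tool_pos"][:2]+s*y+u*.0095,.026]))
cv2.imwrite("pics/w3c.png",cv2.resize(im[195:345,180:380],None,fx=4,fy=4,interpolation=cv2.INTER_CUBIC))
```

```text
[ 0.64010005 -0.01780323  0.00778485] [1.79994240e+02 4.74097816e-03 1.67979984e+02]
[[ 0.21  -0.949 -0.236  0.575]
 [ 0.978  0.203  0.051 -0.004]
 [-0.    -0.241  0.97   0.193]
 [ 0.     0.     0.     1.   ]]
ringcap [ 0.575  -0.0528]
ringbot [0.5951 0.0409]
lidfront [ 0.6188 -0.0132]
base front [ 0.6205 -0.0135]
L [ 0.6307 -0.0356]
R [0.639 0.003]
tcp px (np.float64(281.81660019677656), np.float64(243.3760723688482))
pad (np.float64(311.56091574693556), np.float64(243.4423313305358)) (np.float64(314.9373701848039), np.float64(238.65138519206613))
pad (np.float64(252.07583381215906), np.float64(243.5263127980438)) (np.float64(248.75440133725385), np.float64(238.74528578655276))
```

View pics/w3c.png

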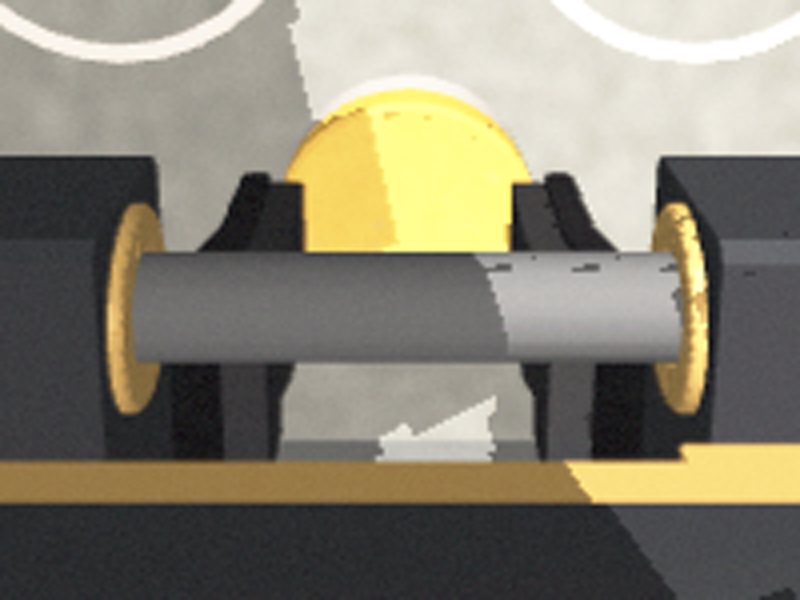

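The tin sits centred under the TCP, but the finger edges overlap the lid in the picture. That puts the tips at z≈0.03, above the lid, although the TCP reads 0.008. I'll reopen and go down in small steps while watching the force.

```bash
python3 -m jog '[[0,0,-0.006,0,0,0,0.04],[0,0,0,0,0,0,0.056],[0,0,0,0,0,0,0.056],[0,0,0,0,0,0,0.056],[0,0,0.006,0,0,0,0.056],[0,0,0.003,0,0,0,0.056],[0,0,0,0,0,0,0.056]]'; python3 -m jog '[[0,0,0.003,0,0,0,0.056],[0,0,0,0,0,0,0.056],[0,0,0,0,0,0,0.056]]' ; python3 -m jog '[[0,0,0.003,0,0,0,0.056],[0,0,0,0,0,0,0.056],[0,0,0,0,0,0,0.056]]'
python3 - <<'E'
from h import *
im=env.read_camera("wrist")
cv2.imwrite("pics/w4c.png",cv2.resize(im[195:345,180:380],None,fx=4,fy=4,interpolation=cv2.INTER_CUBIC))
E
```

```text
time_s: 19.35
tool_pos: [0.6391, -0.0177, 0.0034]
tool_rot: [-180.0, -0.1, 168.0]
force: [-0.4, 0.5, 0.2]
grip_width: 0.0558
grasp_force: 0.0
time_s: 19.6
tool_pos: [0.6399, -0.0178, 0.0015]
tool_rot: [-180.0, -0.0, 168.0]
force: [-0.1, -0.0, -0.5]
grip_width: 0.0558
grasp_force: 0.0
time_s: 19.85
tool_pos: [0.6399, -0.0177, -0.0014]
tool_rot: [-180.0, -0.0, 168.0]
force: [0.6, 0.2, 0.7]
grip_width: 0.0562
grasp_force: 0.0
```

View pics/w4c.png

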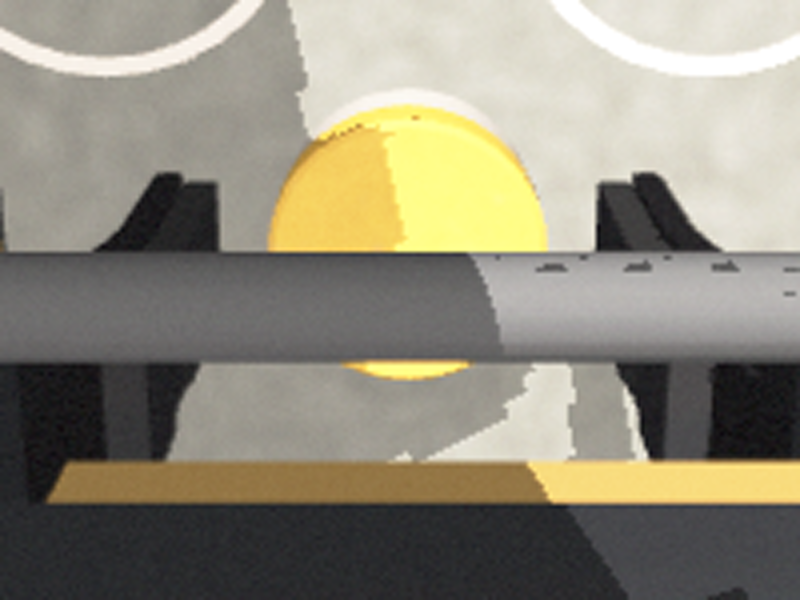

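The fingers straddle the tin evenly, with inner faces at 218 and 598 and the tin from 270 to 547 in the crop. There is no contact yet, so I'll keep going down in steps.

```bash
python3 -m jog '[[0,0,0.004,0,0,0,0.056],[0,0,0,0,0,0,0.056],[0,0,0,0,0,0,0.056]]' ; python3 -m jog '[[0,0,0.003,0,0,0,0.056],[0,0,0,0,0,0,0.056],[0,0,0,0,0,0,0.056]]'; python3 -m jog '[[0,0,0.002,0,0,0,0.056],[0,0,0,0,0,0,0.056],[0,0,0,0,0,0,0.056]]'
```

```text
time_s: 20.15
tool_pos: [0.6398, -0.0178, -0.0056]
tool_rot: [-180.0, -0.0, 168.0]
force: [-1.0, -0.6, -0.2]
grip_width: 0.056
grasp_force: 0.0
time_s: 20.4
tool_pos: [0.6399, -0.0178, -0.0085]
tool_rot: [-180.0, -0.0, 168.0]
force: [-0.8, -0.0, -0.6]
grip_width: 0.0562
grasp_force: 0.0
time_s: 20.65
tool_pos: [0.64, -0.0178, -0.0104]
tool_rot: [180.0, -0.0, 168.0]
force: [-0.0, -0.3, -0.9]
grip_width: 0.0564
grasp_force: 0.0
```

```bash
python3 -m jog '[[0,0,0.001,0,0,0,0.05],[0,0,0,0,0,0,0.045],[0,0,0,0,0,0,0.042],[0,0,0,0,0,0,0.038],[0,0,0,0,0,0,0.034],[0,0,0,0,0,0,0.03],[0,0,0,0,0,0,0.03],[0,0,0,0,0,0,0.03],[0,0,0,0,0,0,0.03]]' 12
```

```text
time_s: 21.4
tool_pos: [0.6401, -0.0178, -0.0112]
tool_rot: [180.0, 0.0, 168.0]
force: [-0.4, -0.4, 0.7]
grip_width: 0.0396
grasp_force: 12.0
```

```bash
python3 -m jog '[[0,0,-0.01,0,0,0,0.03],[0,0,-0.02,0,0,0,0.03],[0,0,-0.03,0,0,0,0.03],[0,0,-0.02,0,0,0,0.03],[0,0,-0.01,0,0,0,0.03],[0,0,0,0,0,0,0.03],[0,0,0,0,0,0,0.03]]'; python3 go.py 0.403 0.226 0.08
```

```text
time_s: 21.98
tool_pos: [0.64, -0.0177, 0.0788]
tool_rot: [180.0, 0.0, 168.0]
force: [-0.4, 0.3, -1.1]
grip_width: 0.0394
grasp_force: 12.0
delta [ 0.2825  0.189  -0.0012] turn [ 0.0005  0.0002 -0.0002] min rows 9.0
```

```bash
python3 -m jog '[[0.012,0.008,0,0,0,0,0.03],[0.025,0.0165,0,0,0,0,0.03],[0.028,0.019,0,0,0,0,0.03],[0.028,0.019,0,0,0,0,0.03],[0.028,0.019,0,0,0,0,0.03],[0.028,0.019,0,0,0,0,0.03],[0.028,0.019,0,0,0,0,0.03],[0.028,0.019,0,0,0,0,0.03],[0.028,0.019,0,0,0,0,0.03],[0.025,0.016,0,0,0,0,0.03],[0.012,0.008,0,0,0,0,0.03],[0,0,0,0,0,0,0.03]]';python3 -m jog '[[0,0,0,0,0,0,0.03],[0,0,0,0,0,0,0.03]]'; python3 go.py 0.403 0.226 0.08;  python3 - <<'E'
from h import *
c=env.get_calibration("wrist");np.save("w5.npy",c,allow_pickle=True)
cv2.imwrite("pics/w5.png",env.read_camera("wrist"))
E
```

```text
time_s: 22.98
tool_pos: [0.4095, 0.2185, 0.0769]
tool_rot: [-179.9, -0.2, 168.4]
force: [0.9, 1.2, -1.2]
grip_width: 0.0395
grasp_force: 12.0
time_s: 23.15
tool_pos: [0.4139, 0.2147, 0.0779]
tool_rot: [-179.9, -0.0, 167.9]
force: [0.8, 0.4, 0.0]
grip_width: 0.0397
grasp_force: 12.0
delta [ 0.013   0.0087 -0.0021] turn [-0.0016 -0.0004 -0.0012] min rows 1.0
```

View pics/w5.png

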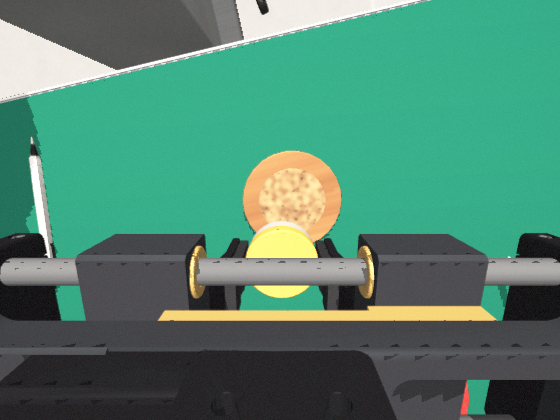

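The tin is held level, with its lid centre at about (282,261). The stand is at (292,200), spanning u 243–341 with its top edge at 151.

Run:
```python
from h import *
c=np.load("w5.npy",allow_pickle=True).item()
print("stand",ray(0,(292,199.5),.006,c),"tin",ray(0,(282,261),.115,c)); 
a=ray(0,(243,199),.006,c);b=ray(0,(341,199),.006,c);print("diam",np.linalg.norm(a-b))
a=ray(0,(246,261),.115,c);b=ray(0,(318,261),.115,c);print("tin diam",np.linalg.norm(a-b))
im=cv2.imread("pics/w5.png");hsv=cv2.cvtColor(im,cv2.COLOR_BGR2HSV)
s=cv2.inRange(hsv,(5,50,100),(20,255,255));s[235:]=0;s[:140]=0
cn=max(cv2.findContours(s,0,2)[0],key=cv2.contourArea);p=cv2.convexHull(cn)[:,0].astype(float);p=p[p[:,1]<228]
w=np.array([ray(0,q,.006,c) for q in p]);r=least_squares(lambda v:np.hypot(w[:,0]-v[0],w[:,1]-v[1])-.045,[.4,.22]);print(r.x,np.abs(r.fun).max())
```

```text
stand [0.40010453 0.2270514 ] tin [0.41091543 0.21547864]
diam 0.08816168284578328
tin diam 0.03935741626304215
[0.40189892 0.22633474] 0.001288238143753534
```

```bash
python3 -m jog '[[0.0065,0.0045,0,0,0,0,0.03],[0.0065,0.0045,0.01,0,0,0,0.03],[0,0,0.02,0,0,0,0.03],[0,0,0.02,0,0,0,0.03],[0,0,0.015,0,0,0,0.03],[0,0,0.007,0,0,0,0.03],[0,0,0.003,0,0,0,0.03],[0,0,0,0,0,0,0.03],[0,0,0,0,0,0,0.03]]'; python3 -m jog '[[0,0,0,0,0,0,0.03],[0,0,0,0,0,0,0.03]]'; python3 go.py 0.403 0.226 -0.009
```

```text
time_s: 23.95
tool_pos: [0.4034, 0.2278, 0.0042]
tool_rot: [180.0, 0.0, 168.0]
force: [0.2, 0.7, -0.1]
grip_width: 0.0396
grasp_force: 12.0
time_s: 24.12
tool_pos: [0.4036, 0.228, 0.0046]
tool_rot: [179.9, 0.1, 168.0]
force: [-0.7, -0.3, -0.8]
grip_width: 0.0395
grasp_force: 12.0
delta [ 0.0002 -0.0021  0.0136] turn [ 0.0016  0.0011 -0.0004] min rows 1.0
```

```bash
python3 -m jog '[[0,-0.002,0.005,0,0,0,0.03],[0,0,0.004,0,0,0,0.03],[0,0,0.002,0,0,0,0.03],[0,0,0,0,0,0,0.03],[0,0,0,0,0,0,0.03]]'; python3 -m jog '[[0,0,0.0015,0,0,0,0.03],[0,0,0,0,0,0,0.03],[0,0,0,0,0,0,0.03]]';python3 -m jog '[[0,0,0.001,0,0,0,0.03],[0,0,0,0,0,0,0.03],[0,0,0,0,0,0,0.03]]'
```

```text
time_s: 24.53
tool_pos: [0.4023, 0.2254, -0.0075]
tool_rot: [-180.0, -0.0, 168.0]
force: [0.0, -0.6, -0.6]
grip_width: 0.0393
grasp_force: 12.0
time_s: 24.78
tool_pos: [0.4025, 0.2255, -0.0087]
tool_rot: [180.0, 0.0, 168.0]
force: [0.1, -0.0, -0.6]
grip_width: 0.0393
grasp_force: 12.0
time_s: 25.03
tool_pos: [0.4027, 0.2257, -0.0093]
tool_rot: [180.0, 0.0, 168.0]
force: [-0.3, -0.6, 4.0]
grip_width: 0.0395
grasp_force: 12.0
```

Contact at the expected height. Releasing, lifting and checking.

```bash
python3 -m jog '[[0,0,0,0,0,0,0.045],[0,0,0,0,0,0,0.055],[0,0,0,0,0,0,0.06],[0,0,0,0,0,0,0.06],[0,0,-0.01,0,0,0,0.06],[0,0,-0.025,0,0,0,0.06],[0,0,-0.04,0,0,0,0.087],[0,0,-0.04,0,0,0,0.087],[0,0,-0.04,0,0,0,0.087],[0,0,-0.04,0,0,0,0.087],[0,0,-0.01,0,0,0,0.087],[0,0,0,0,0,0,0.087]]'; python3 go.py 0.4005 -0.2415 0.195
python3 - <<'E'
from h import *
c=env.get_calibration("wrist")
im=env.read_camera("wrist");np.save("w6.npy",c,allow_pickle=True)
cv2.imwrite("pics/w6.png",im[:300])
E
```

```text
time_s: 26.03
tool_pos: [0.4047, 0.2268, 0.1999]
tool_rot: [179.6, 0.3, 168.0]
force: [-0.0, 0.3, -0.1]
grip_width: 0.0852
grasp_force: 0.0
delta [-0.0935 -0.459   0.0022] turn [ 0.0069  0.005  -0.0006] min rows 12.0
```

View pics/w6.png

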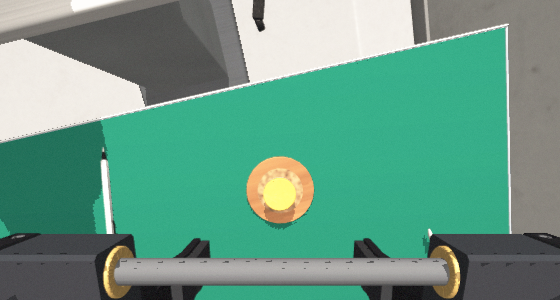

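The tin stands centred on the stand: lid at (279,194), disc at (280,190), and the lid's height explains about 3 px of that offset. Now to fetch the bottle, going around through x≈0.52 to stay within reach.

```bash
python3 -m jog '[[-0.008,-0.01,0,0,0,0,0.087],[-0.02,-0.025,0,0,0,0,0.087],[-0.022,-0.027,0,0,0,0,0.087],[-0.022,-0.027,0,0,0,0,0.087],[-0.022,-0.027,0,0,0,0,0.087],[-0.022,-0.027,0,0,0,0,0.087],[-0.022,-0.027,0,0,0,0,0.087],[-0.016,-0.02,0,0,0,0,0.087],[-0.006,-0.008,0,0,0,0,0.087],[0,0,0,0,0,0,0.087],[0,0,0,0,0,0,0.087]]'; python3 go.py 0.398 -0.2415 0.195
```

```text
time_s: 27.0
tool_pos: [0.5166, -0.0016, 0.1936]
tool_rot: [-179.9, -0.2, 167.9]
force: [0.4, 1.6, 0.8]
grip_width: 0.0873
grasp_force: 0.0
delta [ 0.0657 -0.2594 -0.0009] turn [-0.0013 -0.003  -0.0017] min rows 7.0
```

```bash
python3 -m jog '[[0.003,-0.013,0,0,0,0,0.087],[0.007,-0.026,0,0,0,0,0.087],[0.007,-0.029,0,0,0,0,0.087],[0.007,-0.029,0,0,0,0,0.087],[0.007,-0.029,0,0,0,0,0.087],[0.007,-0.029,0,0,0,0,0.087],[0.007,-0.029,0,0,0,0,0.087],[0.007,-0.029,0,0,0,0,0.087],[0.007,-0.026,0,0,0,0,0.087],[0.005,-0.013,0,0,0,0,0.087],[0.002,-0.006,0,0,0,0,0.087],[0,0,0,0,0,0,0.087]]';python3 -m jog '[[0,0,0,0,0,0,0.087],[0,0,0,0,0,0,0.087]]'; python3 go.py 0.398 -0.2415 0.0725
```

```text
time_s: 28.0
tool_pos: [0.399, -0.24, 0.1951]
tool_rot: [179.9, 0.0, 167.9]
force: [0.5, 0.2, -0.1]
grip_width: 0.0871
grasp_force: 0.0
time_s: 28.17
tool_pos: [0.4004, -0.2382, 0.1951]
tool_rot: [180.0, -0.0, 168.2]
force: [-0.7, -0.9, 0.2]
grip_width: 0.0869
grasp_force: 0.0
delta [ 0.0016 -0.0037  0.1226] turn [ 0.0002 -0.0002  0.0029] min rows 3.0
```

```bash
python3 -m jog '[[0.0015,-0.0035,0.02,0,0,0.002,0.087],[0,0,0.03,0,0,0,0.087],[0,0,0.03,0,0,0,0.087],[0,0,0.025,0,0,0,0.087],[0,0,0.012,0,0,0,0.087],[0,0,0.005,0,0,0,0.087],[0,0,0,0,0,0,0.087],[0,0,0,0,0,0,0.087]]'; python3 go.py 0.398 -0.2415 0.0725
```

```text
time_s: 28.83
tool_pos: [0.3981, -0.2428, 0.0737]
tool_rot: [-180.0, 0.0, 167.9]
force: [0.6, -0.2, 0.3]
grip_width: 0.0866
grasp_force: 0.0
delta [0.0004 0.0013 0.0012] turn [-0.0007  0.0002 -0.0009] min rows 1.0
```

```bash
python3 -m jog '[[0,0.001,0.001,0,0,0,0.07],[0,0,0,0,0,0,0.06],[0,0,0,0,0,0,0.055],[0,0,0,0,0,0,0.045],[0,0,0,0,0,0,0.04],[0,0,0,0,0,0,0.04],[0,0,0,0,0,0,0.04],[0,0,0,0,0,0,0.04],[0,0,0,0,0,0,0.04]]' 25
python3 -m jog '[[0,0,-0.01,0,0,0,0.04],[0,0,-0.02,0,0,0,0.04],[0,0,-0.025,0,0,0,0.04],[0,0,-0.02,0,0,0,0.04],[0,0,-0.01,0,0,0,0.04],[0,0,0,0,0,0,0.04]]'; python3 go.py 0.598 0.0408 0.16
```

```text
time_s: 29.58
tool_pos: [0.3977, -0.2421, 0.0724]
tool_rot: [180.0, 0.0, 167.9]
force: [0.1, 1.7, 2.1]
grip_width: 0.0482
grasp_force: 25.0
time_s: 30.08
tool_pos: [0.3989, -0.2429, 0.1593]
tool_rot: [180.0, 0.2, 167.9]
force: [1.0, -0.3, -2.0]
grip_width: 0.0485
grasp_force: 25.0
delta [-1.350e-01  3.192e-01  2.000e-04] turn [ 0.0008  0.0043 -0.0023] min rows 9.0
```

```bash
python3 -m jog '[[-0.007,0.016,0,0,0,0,0.04],[-0.0125,0.0295,0,0,0,0,0.04],[-0.0125,0.0295,0,0,0,0,0.04],[-0.0125,0.0295,0,0,0,0,0.04],[-0.0125,0.0295,0,0,0,0,0.04],[-0.0125,0.0295,0,0,0,0,0.04],[-0.0125,0.0295,0,0,0,0,0.04],[-0.0125,0.0295,0,0,0,0,0.04],[-0.0125,0.0295,0,0,0,0,0.04],[-0.0125,0.0295,0,0,0,0,0.04],[-0.01,0.025,0,0,0,0,0.04],[-0.005,0.013,0,0,0,0,0.04]]';python3 -m jog '[[0,0,0,0,0,0,0.04],[0,0,0,0,0,0,0.04],[0,0,0,0,0,0,0.04]]'; python3 go.py 0.598 0.0408 0.08
```

```text
time_s: 31.08
tool_pos: [0.5966, 0.0461, 0.1548]
tool_rot: [-180.0, -0.1, 168.1]
force: [-0.1, 1.5, -1.9]
grip_width: 0.0487
grasp_force: 25.0
time_s: 31.33
tool_pos: [0.5951, 0.0395, 0.1565]
tool_rot: [-179.9, -0.1, 167.7]
force: [0.2, -0.2, -1.6]
grip_width: 0.0481
grasp_force: 25.0
delta [-0.0027  0.002   0.0765] turn [-0.0019 -0.0014 -0.0047] min rows 2.0
```

```bash
python3 -m jog '[[-0.0015,0.001,0.01,0,0,0,0.04],[0,0,0.02,0,0,0,0.04],[0,0,0.02,0,0,0,0.04],[0,0,0.015,0,0,0,0.04],[0,0,0.008,0,0,0,0.04],[0,0,0.003,0,0,0,0.04],[0,0,0,0,0,0,0.04],[0,0,0,0,0,0,0.04],[0,0,0,0,0,0,0.04]]'; python3 go.py 0.598 0.0408 0.0725
```

```text
time_s: 32.08
tool_pos: [0.5987, 0.0424, 0.0824]
tool_rot: [179.9, 0.1, 167.8]
force: [0.4, -0.2, -1.7]
grip_width: 0.048
grasp_force: 25.0
delta [ 0.0004 -0.0017  0.0099] turn [ 0.001   0.0019 -0.0026] min rows 1.0
```

```bash
python3 -m jog '[[0,-0.0015,0.004,0,0,-0.002,0.04],[0,0,0.003,0,0,0,0.04],[0,0,0.0015,0,0,0,0.04],[0,0,0,0,0,0,0.04],[0,0,0,0,0,0,0.04]]';python3 -m jog '[[0,0,0.001,0,0,0,0.04],[0,0,0,0,0,0,0.04],[0,0,0,0,0,0,0.04]]'; python3 go.py 0.598 0.0408 0.0725
```

```text
time_s: 32.5
tool_pos: [0.5975, 0.0411, 0.0727]
tool_rot: [-180.0, -0.0, 168.0]
force: [0.2, 0.4, -2.3]
grip_width: 0.0485
grasp_force: 25.0
time_s: 32.75
tool_pos: [0.598, 0.0411, 0.0724]
tool_rot: [180.0, 0.0, 168.0]
force: [-1.9, 0.2, 3.1]
grip_width: 0.0485
grasp_force: 25.0
delta [-0.0001 -0.0003 -0.0001] turn [ 0.0005  0.0008 -0.0003] min rows 1.0
```

```bash
python3 -m jog '[[0,0,0,0,0,0,0.055],[0,0,0,0,0,0,0.07],[0,0,0,0,0,0,0.087],[0,0,0,0,0,0,0.087],[0,0,-0.01,0,0,0,0.087],[0,0,-0.025,0,0,0,0.087],[0,0,-0.035,0,0,0,0.087],[0,0,-0.035,0,0,0,0.087],[0,0,-0.018,0,0,0,0.087],[0,0,0,0,0,0,0.087],[0,0,0,0,0,0,0.087]]'; python3 go.py 0.4007 -0.3364 0.195
```

```text
time_s: 33.67
tool_pos: [0.5984, 0.0411, 0.1965]
tool_rot: [179.9, 0.2, 168.0]
force: [-0.8, 0.3, -0.3]
grip_width: 0.0869
grasp_force: 0.0
delta [ 0.1148 -0.4104  0.0005] turn [ 0.0017  0.0027 -0.0004] min rows 11.0
```

```bash
python3 -m jog '[[0.005,-0.017,0,0,0,0,0.087],[0.0095,-0.034,0,0,0,0,0.087],[0.0095,-0.034,0,0,0,0,0.087],[0.0095,-0.034,0,0,0,0,0.087],[0.0095,-0.034,0,0,0,0,0.087],[0.0095,-0.034,0,0,0,0,0.087],[0.0095,-0.034,0,0,0,0,0.087],[0.0095,-0.034,0,0,0,0,0.087],[0.0095,-0.034,0,0,0,0,0.087],[0.0095,-0.034,0,0,0,0,0.087],[0.0095,-0.034,0,0,0,0,0.087],[0.0095,-0.034,0,0,0,0,0.087]]'; python3 -m jog '[[0.005,-0.019,0,0,0,0,0.087],[0,0,0,0,0,0,0.087],[0,0,0,0,0,0,0.087],[0,0,0,0,0,0,0.087]]'; python3 go.py 0.4007 -0.3364 0.0715
```

```text
time_s: 34.67
tool_pos: [0.406, -0.3197, 0.1933]
tool_rot: [179.9, -0.1, 168.0]
force: [0.5, -1.1, -0.4]
grip_width: 0.0871
grasp_force: 0.0
time_s: 35.0
tool_pos: [0.3996, -0.335, 0.1937]
tool_rot: [179.9, -0.1, 168.0]
force: [0.1, 0.8, -0.7]
grip_width: 0.0871
grasp_force: 0.0
delta [-0.0016 -0.0013  0.1222] turn [ 0.0012 -0.0019  0.0001] min rows 3.0
```

```bash
python3 -m jog '[[-0.0005,-0.001,0.02,0,0,0,0.087],[0,0,0.03,0,0,0,0.087],[0,0,0.03,0,0,0,0.087],[0,0,0.025,0,0,0,0.087],[0,0,0.012,0,0,0,0.087],[0,0,0.005,0,0,0,0.087],[0,0,0,0,0,0,0.087],[0,0,0,0,0,0,0.087]]'; python3 go.py 0.4007 -0.3364 0.0715
```

```text
time_s: 35.67
tool_pos: [0.4013, -0.3373, 0.0737]
tool_rot: [-180.0, 0.1, 168.0]
force: [-1.2, 0.3, 0.9]
grip_width: 0.0871
grasp_force: 0.0
delta [0.0008 0.0008 0.0022] turn [-0.0004  0.0012  0.0005] min rows 1.0
```

```bash
python3 -m jog '[[0,0.0005,0.001,0,0,0,0.07],[0,0,0,0,0,0,0.06],[0,0,0,0,0,0,0.055],[0,0,0,0,0,0,0.045],[0,0,0,0,0,0,0.04],[0,0,0,0,0,0,0.04],[0,0,0,0,0,0,0.04],[0,0,0,0,0,0,0.04],[0,0,0,0,0,0,0.04]]' 25
python3 -m jog '[[0,0,-0.01,0,0,0,0.04],[0,0,-0.02,0,0,0,0.04],[0,0,-0.025,0,0,0,0.04],[0,0,-0.02,0,0,0,0.04],[0,0,-0.01,0,0,0,0.04],[0,0,0,0,0,0,0.04]]'; python3 go.py 0.577 -0.0547 0.16
```

```text
time_s: 36.42
tool_pos: [0.4007, -0.3365, 0.0718]
tool_rot: [180.0, 0.0, 168.0]
force: [0.5, 0.8, 1.1]
grip_width: 0.0479
grasp_force: 25.0
time_s: 36.92
tool_pos: [0.4016, -0.3377, 0.1589]
tool_rot: [-180.0, 0.2, 168.0]
force: [0.8, -0.3, -2.7]
grip_width: 0.048
grasp_force: 25.0
delta [-0.1126  0.3133 -0.0007] turn [-0.0002  0.0041 -0.0004] min rows 8.0
```

```bash
python3 -m jog '[[-0.005,0.013,0,0,0,0,0.04],[-0.01,0.026,0,0,0,0,0.04],[-0.0115,0.032,0,0,0,0,0.04],[-0.0115,0.032,0,0,0,0,0.04],[-0.0115,0.032,0,0,0,0,0.04],[-0.0115,0.032,0,0,0,0,0.04],[-0.0115,0.032,0,0,0,0,0.04],[-0.0115,0.032,0,0,0,0,0.04],[-0.0115,0.032,0,0,0,0,0.04],[-0.01,0.026,0,0,0,0,0.04],[-0.005,0.015,0,0,0,0,0.04],[-0.002,0.006,0,0,0,0,0.04]]';python3 -m jog '[[0,0,0,0,0,0,0.04],[0,0,0,0,0,0,0.04],[0,0,0,0,0,0,0.04]]'; python3 go.py 0.577 -0.0547 0.08
```

```text
time_s: 37.92
tool_pos: [0.5754, -0.0537, 0.155]
tool_rot: [-180.0, -0.1, 168.2]
force: [0.3, -0.1, -2.2]
grip_width: 0.0484
grasp_force: 25.0
time_s: 38.17
tool_pos: [0.574, -0.0597, 0.1567]
tool_rot: [-180.0, -0.0, 167.8]
force: [-0.7, -0.2, -3.1]
grip_width: 0.0481
grasp_force: 25.0
delta [-0.0019  0.0056  0.0767] turn [-0.0008 -0.0005 -0.004 ] min rows 2.0
```

```bash
python3 -m jog '[[-0.0005,0.004,0.01,0,0,0,0.04],[0,0,0.02,0,0,0,0.04],[0,0,0.02,0,0,0,0.04],[0,0,0.015,0,0,0,0.04],[0,0,0.008,0,0,0,0.04],[0,0,0.003,0,0,0,0.04],[0,0,0,0,0,0,0.04],[0,0,0,0,0,0,0.04],[0,0,0,0,0,0,0.04]]'; python3 go.py 0.577 -0.0547 0.072
```

```text
time_s: 38.92
tool_pos: [0.5773, -0.0534, 0.0818]
tool_rot: [180.0, 0.1, 168.0]
force: [-0.6, 0.4, -3.4]
grip_width: 0.0482
grasp_force: 25.0
delta [ 0.0001 -0.0014  0.0098] turn [ 0.0006  0.0019 -0.0006] min rows 1.0
```

```bash
python3 -m jog '[[0,-0.0005,0.004,0,0,0,0.04],[0,0,0.003,0,0,0,0.04],[0,0,0.0015,0,0,0,0.04],[0,0,0,0,0,0,0.04],[0,0,0,0,0,0,0.04]]';python3 -m jog '[[0,0,0.001,0,0,0,0.04],[0,0,0,0,0,0,0.04],[0,0,0,0,0,0,0.04]]'; python3 go.py 0.577 -0.0547 0.0715
```

```text
time_s: 39.33
tool_pos: [0.5763, -0.0536, 0.0722]
tool_rot: [-180.0, -0.0, 168.0]
force: [0.1, 0.2, -2.9]
grip_width: 0.0484
grasp_force: 25.0
time_s: 39.58
tool_pos: [0.5769, -0.0536, 0.0719]
tool_rot: [180.0, 0.1, 168.0]
force: [-0.8, 0.5, 1.4]
grip_width: 0.0485
grasp_force: 25.0
delta [-0.0003 -0.001   0.0004] turn [ 0.0004  0.001  -0.0003] min rows 1.0
```

```bash
python3 -m jog '[[0,0,0.0005,0,0,0,0.055],[0,0,0,0,0,0,0.07],[0,0,0,0,0,0,0.087],[0,0,0,0,0,0,0.087],[0,0,-0.01,0,0,0,0.087],[0,0,-0.025,0,0,0,0.087],[0,0,-0.035,0,0,0,0.087],[0,0,-0.035,0,0,0,0.087],[0,0,-0.018,0,0,0,0.087],[0,0,0,0,0,0,0.087],[0,0,0,0,0,0,0.087]]'; python3 -m jog '[[0.005,-0.017,0,0,0,0,0.087],[0.0095,-0.034,0,0,0,0,0.087],[0.0095,-0.034,0,0,0,0,0.087],[0.0095,-0.034,0,0,0,0,0.087],[0.0095,-0.034,0,0,0,0,0.087],[0.0095,-0.034,0,0,0,0,0.087],[0.0095,-0.034,0,0,0,0,0.087],[0.005,-0.017,0,0,0,0,0.087],[0,0,0,0,0,0,0.087],[0,0,0,0,0,0,0.087],[0,0,0,0,0,0,0.087]]'
python3 - <<'E'
from h import *
im=env.read_camera("top");cv2.imwrite("pics/top7.png",im)
a=cv2.imread("pics/top0.png")[135:235,210:360];b=im[135:235,210:360]
cv2.imwrite("pics/cmp.png",np.vstack([cv2.resize(x,None,fx=3,fy=3,interpolation=cv2.INTER_CUBIC) for x in(a,b)]))
def g(x):return cv2.cvtColor(x,cv2.COLOR_BGR2GRAY).astype(np.float32)
a0=cv2.imread("pics/top0.png")
for n,(u0,v0,w,h) in {"cap":(284,183,32,24),"bot":(247,174,26,22)}.items():
    r=cv2.matchTemplate(cv2.resize(im[v0-8:v0+h+8,u0-8:u0+w+8],None,fx=4,fy=4,interpolation=2),cv2.resize(a0[v0:v0+h,u0:u0+w],None,fx=4,fy=4,interpolation=2),cv2.TM_CCOEFF_NORMED)
    _,s,_,p=cv2.minMaxLoc(r);print(n,s,(p[0]/4-8,p[1]/4-8),"px, 2.4 mm each")
hsv=cv2.cvtColor(im,cv2.COLOR_BGR2HSV)
s=cv2.inRange(hsv,(24,120,100),(40,255,255));s[:250]=0;s[300:]=0;s[:,:155]=0;s[:,210:]=0
M=cv2.moments(s,True);print("tin",M["m00"],M["m00"] and ray("top",(M["m10"]/M["m00"],M["m01"]/M["m00"]),.028))
E
```

```text
time_s: 40.5
tool_pos: [0.5771, -0.0538, 0.1953]
tool_rot: [179.9, 0.1, 168.0]
force: [0.5, -0.1, -0.3]
grip_width: 0.0869
grasp_force: 0.0
time_s: 41.42
tool_pos: [0.4608, -0.2714, 0.1927]
tool_rot: [180.0, -0.1, 168.0]
force: [-0.0, -0.1, -0.3]
grip_width: 0.0869
grasp_force: 0.0
cap 0.8104591369628906 (-0.25, 0.75) px, 2.4 mm each
bot 0.9302998781204224 (-0.25, 0.25) px, 2.4 mm each
tin 0.0 0.0
```

View pics/cmp.png

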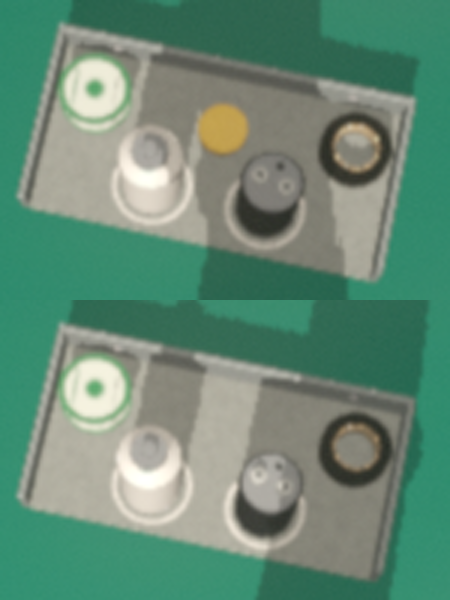

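The before/after crops show the capacitor and bottle upright and centred on their rings, within about 2 mm. The reel and tape are unmoved. One numeric check of the tin on the stand, then I hand in.

Run:
```python
from h import *
c=np.load("w6.npy",allow_pickle=True).item()
d=ray(0,(279.5,194),.028,c)-ray(0,(280.5,189.5),.006,c);print("tin-stand mm",d*1e3)
if np.linalg.norm(d)<.008: print(env.sign_off())
```

```text
tin-stand mm [ 1.70246062 -1.72829093]
the job is handed in; nothing more can be done
None
```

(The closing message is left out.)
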